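# Torque the closing bolt of a leaning bench pressure vessel

## Task

The click-type torque wrench is already sitting on the closing nut of the small steel pressure vessel. Swing its handle clockwise until the wrench clearly gives at its set torque, stop there without bending it on towards its end stop, then let the handle spring back straight and let go, leaving the nut tight. Keep off the pipe over the wrench and leave the bottle, carton and beaker where they are.

Things in the scene. Friction and masses are not known exactly. Their poses are not given: they have to be found in the camera images.
- axis (a point): Point on the nut's turning axis, in the plane in which the handle swings, 200 mm above the bench. Its z is the turning axis, up out of the vessel; it leans 35 degrees from vertical to the stand's front, roughly the robot's left. Its y is level; its x lies in the handle's plane, uphill, away from the front. The vessel's 120 mm lid has its top face 39 mm below this point along z.
- grip (a point): Centre of the wrench's bare metal grip, on its centre line, 165 mm from the turning axis: a round bar 28 mm thick, from 108 to 208 mm from the axis, nothing within 50 mm under it. Its x points along the handle to the nut, z is parallel to the turning axis, y across the handle; tightening moves the grip along its +y. The handle points roughly to the robot's left, downhill.
- nut (a joint): Angle of the nut (rad), growing clockwise seen from above the lid, as it is tightened: the grip then moves away from the robot. At 0 the handle points straight downhill to the stand's front. It starts at -0.65 to -0.3, turns with an even drag of 0.6 N m (3.6 N at the grip centre), and bottoms firmly at an unknown angle between 0.05 and 0.45. It stays where it is left.
- click (a joint): How far the wrench has given (rad): 0 straight, rigid end stop at 0.42. With the nut bottomed it stays straight until 2.4 N m (14.5 N square to the handle at the grip centre; less if a tight grip also twists it); then it gives the tightening way and the resistance rises no further (plus damping, 0.7 N m per rad/s) until the end stop. It springs back straight when unloaded.
- stand: Fixed grey stand with a 240 x 450 mm foot, carrying vessel, pipe and nut. Origin on the bench straight below axis; its front looks along its own -x (roughly the robot's left), z up.
- pipe_mid (a point): Middle of a level steel pipe, 14 mm thick, 410 mm long along the stand's y, crossing 285 mm above the bench over the grip, 115 mm in front of the stand's origin. Its ends run back 265 mm, away from the front, to uprights. A hand pointing straight down on the grip would hit it; one leaning as the turning axis does, coming in over the stand's front, clears it.
- pipe: The whole fixed pipe with its uprights; origin and axes as stand.
- wash_bottle: Bystander: clear plastic bottle, 64 mm across, 150 mm tall; origin at the centre of its underside.
- carton: Bystander: small upright cardboard carton 90 x 60 x 120 mm; origin at the centre of its underside.
- beaker: Bystander: glass beaker 70 mm across, 90 mm tall; origin at the centre of its underside.

How it is judged:
On the way, in this order (a step that is already met when the one before it is completed fails the run):
1. the wrench gives: its breakaway joint bends more than 0.08 rad with the nut bottomed (value of joint click above 0.08 rad and distance between nut_c0 and seat_c0 below 0.0125 m), for 0.1 s.
2. the handle has sprung back straight (within 0.03 rad) (value of joint click below 0.03 rad), for 0.2 s.
At the end, for the whole second after the job is handed in: The nut stands where it bottomed (not turned back by more than about 0.1 rad), the wrench is straight again (within 0.03 rad), at rest and let go (value of joint click below 0.03 rad and distance between nut_c0 and seat_c0 below 0.0125 m and angular speed of click below 0.05 rad/s); the robot touches nothing.
It fails at once if the wrench is pushed on after it has given, bent past 0.30 rad towards its end stop (value of joint click above 0.3 rad).
It fails at once if the robot knocks or leans on the overhead pipe (over 5 N) (contact force between any of the arm, the fingers and pipe above 5 N).
It fails at once if the bottle, carton or beaker is moved by more than 20 mm (distance of any of wash_bottle, carton, beaker from where it was at the start of the episode above 0.02 m).
It also fails if it takes over 54 s, if anything falls off the work surface, if the arm or the gripper's body presses on something with over 40 N, if the wrist force passes 120 N, or if a joint passes its speed limit or range.

## Robot

A 7-joint arm with a two-finger parallel gripper is mounted at the origin on the work surface. World frame = base frame: x ahead of the robot, y to its left, z up, the work surface at z = 0. Lengths are in m, angles in rad, forces in N, time in s.
With the tool pointing down it reaches from about 0.425 to 1.025 m from the base axis. Payload 9.4 kg.
Tool frame: the origin (TCP) lies at the very end of the fingers, on their centre line; the grasp point (between the pads) lies 19 mm behind it (r.hold_point_z is the distance from the TCP to the grasp point, in m); z points along the fingers, y is the line along which they close (so a half turn about z gives the same grasp; the last joint's range is limited). The gripper opens to 85 mm and grips with 20 to 120 N. Pads are 22 mm wide; open, the fingers measure 114 mm over their backs; the gripper's body (76 mm by 85 mm) begins 54 mm behind the grasp point. The pads swing forward as they close: fully open they stand 13 mm farther back than shut.
Start: joints at [1.062, 0.599, -0.003, 1.599, 0.002, 0.943, -0.08], TCP at [0.303, -0.658, 0.231] pointing down, gripper open.
Joint ranges: [-2.57, 2.57], [-0.35, 1.97], [-1.29, 1.29], [0.11, 2.56], [-1.05, 4.19], [0.11, 1.86], [-2.63, 2.63]. Speed limits (rad/s): [2.22, 2.22, 3.01, 3.01, 3.14, 3.14, 3.14].

## Interface

Orientations are given as a unit quaternion [w, x, y, z].
In Python, from workcell import r, cams, order gives the robot as it stands.
- The arm moves only by the tool apply_moves, never from a script. Its argument "steps" is a list of rows, each a list of 7 numbers: the shift along the tool's x, y, z in units of 0.02 m (1.0 is 0.02 m), then the turn, a rotation vector about the tool's x, y, z in units of 2 pi rad (1.0 is 2 pi rad), then the opening, from 0 (shut) to 1 (fully open). A call has 1 to 20 rows; each row shifts and turns the commanded pose from where the row before left it, along the tool's axes as they then stand; what a row does not reach is not made up. A row lasts 1/10 s, in which the tool goes at most 50 mm and 8.59 degrees, less where a joint would pass 70% of its speed; a pose out of reach is approached as far as the arm can. A call with a number of a shift or a turn outside -1 to 1 is refused whole. A call with a gripper value outside its range is refused whole. The fingers move at their own pace and stop on an object; "grip_force" is the grip in N (left out, the last holds). Time passes only in rows, so rows that do not move let the fingers close. It gives the time, the measured TCP pose, the force, the opening and the grip force at its end, in the units of the state.
- r.read_state(): the state, without advancing time (a new reading comes with each control period).
- cams.grab_frame(name): name is "side" or "top" or "wrist"; returns the picture (384x512x3 uint8, blue, green, red); there is no depth.
- cams.camera_model(name): a dict with "fovy" (degrees; the focal length in pixels is half the picture's height over the tangent of half this angle, whatever the lens; pixels are square), "cx", "cy" (the principal point, pixels), "world_to_cam" (4x4, takes a point from world to camera coordinates). Camera axes: x right, y down, z forward; pixel columns grow to the right and rows downward; lengths in m; the calibration is good to about 2 mm. A picture is of the moment at which its call begins: read the wrist's pose just before it. camera_model takes no time and is no camera call; for the wrist camera it gives the pose at the moment of the call.
- order.finish_job(): hands the job in; it is judged then, once.
The state is a dict: "t": time; "joint_positions": joint angles; "dq": joint speeds; "effort": joint torques, N m; "ee_pos": TCP position; "tcp_rot": TCP orientation; "wrist_force": force on the tool from outside, world axes, zero at the start; "ft_torque": the same for the moment, N m; "gripper_width": finger opening in m; "grasp_force": force on a finger pad.
Only numpy, scipy, OpenCV 4.12 (cv2) and the standard library are available. Lean on these libraries where they do the work, as an engineer would, in place of code of your own. Each camera call takes 0.05 s, during which the arm holds its last target. There are 200 camera calls.

## Working session

There is one attempt and no reset: what is moved stays moved. The work goes in short steps, Python scripts to look and compute and a tool call to move; the robot and the scene stay as the last step left them, time stands still between calls to the robot, and variables do not carry over. Pictures are saved under pics/ and viewed, at most 10 in all, crops included, and the job is handed in when it is done.

Besides the shell and the picture viewer there is one more tool, called after ">>>" by a JSON object that holds its "name" and its "arguments". apply_moves: Moves the arm, as the interface text tells. Its arguments: {"type":"object","properties":{"steps":{"type":"array"},"grip_force":{"type":"number"}},"required":["steps"]}

```bash
mkdir -p pics; ls; python3 - <<'E'
from workcell import r,cams
import cv2,numpy as np
s=r.read_state();print(s, r.hold_point_z)
for n in("side","top"):
    cv2.imwrite(f"pics/{n}0.png",cams.grab_frame(n)); m=cams.camera_model(n);print(n,m)
E
```

```text
pics
{'t': 0.0, 'joint_positions': array([ 1.0622748 ,  0.6001395 , -0.00254688,  1.6000817 ,  0.00183906,
        0.94284938, -0.07979143]), 'dq': array([-0.0007246 ,  0.0003386 ,  0.0046655 ,  0.0004131 , -0.00235277,
       -0.00091326,  0.00124069]), 'effort': array([ 5.84529698e-04, -7.76437211e+01,  1.56499475e+00, -2.57996321e+01,
        1.22950575e-02,  9.22289706e-03, -1.61591470e-05]), 'ee_pos': array([ 0.303233  , -0.65806922,  0.23042371]), 'tcp_rot': array([-6.98766289e-04,  9.76771453e-01,  2.14282484e-01, -2.38130948e-04]), 'wrist_force': array([0.89020473, 0.30988079, 0.64415706]), 'ft_torque': array([-0.02284287, -0.01871666,  0.03969537]), 'grasp_force': 0.0, 'gripper_width': 0.08512086968731887} 0.0187
side {'fovy': 51.028203032330836, 'cx': 248.01329644570615, 'cy': 195.14583261390908, 'world_to_cam': array([[ 0.74305189, -0.66915823,  0.0100575 , -0.47632766],
       [-0.56833116, -0.63888359, -0.51848572,  0.44054516],
       [ 0.35337455,  0.3795458 , -0.85502714,  0.92761218],
       [ 0.        ,  0.        ,  0.        ,  1.        ]])}
top {'fovy': 56.38587553543225, 'cx': 254.47281716442347, 'cy': 190.71514495187097, 'world_to_cam': array([[ 0.01918139, -0.99968627, -0.01610721,  0.00290673],
       [-0.99566697, -0.01763316, -0.0913037 ,  0.64554583],
       [ 0.09099103,  0.01778875, -0.99569282,  1.04264756],
       [ 0.        ,  0.        ,  0.        ,  1.        ]])}
```

View pics/side0.png

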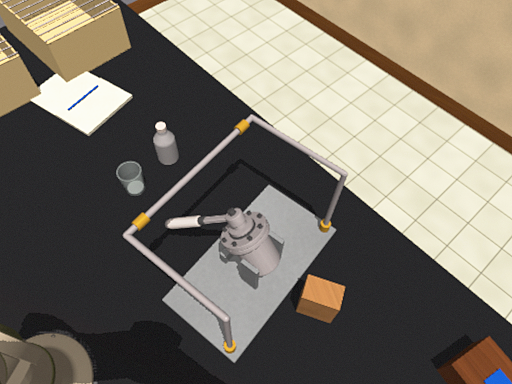

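View pics/top0.png

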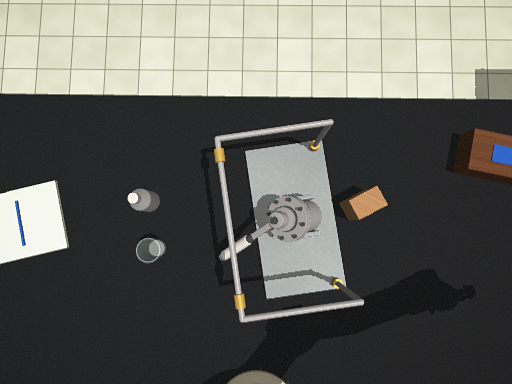

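The side view shows pipe corners near (127,235) and (252,118), and the handle running from its tip at (167,224) to the nut at (236,216). In the top view the corners are near (242,320) and (218,139), with the handle from (222,258) to (278,220). The bottle and beaker stand off the front and the carton is behind.

```bash
cat > h.py <<'E'
import numpy as np
from workcell import r,cams
from scipy.spatial.transform import Rotation as R
def ray(n,uv,m=None):
    m=m or cams.camera_model(n); f=192/np.tan(np.radians(m["fovy"])/2)
    T=m["world_to_cam"]; A=T[:3,:3]; c=-A.T@T[:3,3]
    d=A.T@np.array([(uv[0]-m["cx"])/f,(uv[1]-m["cy"])/f,1]); return c,d
def onplane(n,uv,p,nn,m=None):
    c,d=ray(n,uv,m); p=np.asarray(p,float);nn=np.asarray(nn,float); return c+d*((p-c)@nn)/(d@nn)
def onz(n,uv,z,m=None): return onplane(n,uv,[0,0,z],[0,0,1],m)
def proj(n,p,m=None):
    m=m or cams.camera_model(n); f=192/np.tan(np.radians(m["fovy"])/2)
    q=m["world_to_cam"]@np.r_[p,1]; return np.array([f*q[0]/q[2]+m["cx"],f*q[1]/q[2]+m["cy"]])
E
python3 - <<'E'
from h import *
import cv2
np.set_printoptions(precision=4,suppress=True)
C={"side":[(127,235),(252,118)],"top":[(242,320),(218,139)]}
mids=[];ys=[]
for n in C:
    a,b=[onz(n,u,.285) for u in C[n]]; print(n,a,b,np.linalg.norm(a-b)); mids.append((a+b)/2); ys.append(b-a)
# foot corners
for n,us in {"top":[(246,151),(322,141),(345,288),(267,298)],"side":[(270,185),(336,231),(234,361),(163,299)]}.items():
    P=np.array([onz(n,u,.01) for u in us]);print("foot",n,P[:,:2].tolist(),P.mean(0)); e=P[0]-P[3]+P[1]-P[2];ys.append(e)
for y in ys: print("yaw of y",np.degrees(np.arctan2(y[1],y[0])))
y=np.mean([v/np.linalg.norm(v) for v in ys],0);y/=np.linalg.norm(y)
x=np.cross(y,[0,0,1]); mid=np.mean(mids,0); 
o=mid+.115*x;o[2]=0; print("mids",mids,"x",x,"y",y,"o",o)
ax=o+[0,0,.2]; n=-np.sin(np.radians(35))*x+[0,0,np.cos(np.radians(35))]
for c,tip,nut in(("side",(167,224),(236,216)),("top",(222,258),(280,220))):
    t=onplane(c,tip,ax,n);print(c,"tip",t,"r",np.linalg.norm(t-ax),"axis px",proj(c,ax),"ang",)
    d=t-ax; xa=np.cos(np.radians(35))*x+[0,0,np.sin(np.radians(35))]; print("nut ang(deg)",np.degrees(np.arctan2(d@y,-d@xa)))
for c,(u0,u1,v0,v1) in {"side":(110,280,180,270),"top":(200,330,180,280)}.items():
    im=cv2.imread(f"pics/{c}0.png")[v0:v1,u0:u1]; cv2.imwrite(f"pics/{c}0c.png",cv2.resize(im,None,fx=4.5,fy=4.5,interpolation=cv2.INTER_CUBIC))
E
```

```text
side [0.3365 0.0325 0.285 ] [0.7374 0.0968 0.285 ] 0.40608803891246137
top [0.3353 0.0323 0.285 ] [0.7406 0.0969 0.285 ] 0.41040870370650573
foot top [[0.7695518388212469, 0.04362333659158819], [0.8044910184848877, -0.18973600660037715], [0.36256746242704396, -0.2585575945138459], [0.3284345210184383, -0.028108462789437037]] [ 0.5663 -0.1082  0.01  ]
foot side [[0.7697327261074581, 0.04439258436245119], [0.8024600950792966, -0.19011083543844828], [0.3650925118594217, -0.2567855761031296], [0.3274107649788871, -0.02422986680769479]] [ 0.5662 -0.1067  0.01  ]
yaw of y 9.104398531194352
yaw of y 9.05585903039495
yaw of y 9.043887995839398
yaw of y 8.74363877039574
mids [array([0.537 , 0.0647, 0.285 ]), array([0.5379, 0.0646, 0.285 ])] x [ 0.1562 -0.9877  0.    ] y [0.9877 0.1562 0.    ] o [ 0.5554 -0.049   0.    ]
side tip [0.4487 0.1057 0.0814] r 0.22222204710162383 axis px [235.5904 217.7432] ang
nut ang(deg) -21.43093115447276
top tip [0.4499 0.101  0.0848] r 0.21650786530695573 axis px [278.2516 220.8523] ang
nut ang(deg) -21.898099139331
```

```bash
cat >> h.py <<'E'
np.set_printoptions(precision=4,suppress=True)
xs=np.array([.1562,-.9877,0]);ys=np.array([.9877,.1562,0]);O=np.array([.5554,-.049,0]);AX=O+[0,0,.2]
c,s=np.cos(np.radians(35)),np.sin(np.radians(35))
N=-s*xs+[0,0,c]; XA=c*xs+[0,0,s]
def target(th,off=0.,depth=.021,rad=.165):
    """TCP pose at handle angle th, off along n, TCP depth below centre line"""
    t=np.sin(th)*XA+np.cos(th)*ys; gx=np.cos(th)*XA-np.sin(th)*ys
    g=AX-rad*gx
    return g+N*(off-depth), R.from_matrix(np.c_[-gx,t,-N])
def cur():
    st=r.read_state();q=st["tcp_rot"];return st["ee_pos"],R.from_quat(np.r_[q[1:],q[0]]),st
def rows(p0,R0,p1,R1,n):
    w=(R0.inv()*R1).as_rotvec()/n; A=sum((R.from_rotvec(w*k).as_matrix() for k in range(n)))
    a=np.linalg.solve(A,R0.inv().apply(p1-p0)); return np.r_[a/.02,w/(2*np.pi)]
E
python3 - <<'E'
from h import *
p,Q,_=cur()
pt,Qt=target(-.378); print("grip tcp",pt,"z",Qt.as_matrix()[:,2])
pe,_=target(-.378,.40); print("pre",pe)
# arc end: tool down, tool x along horizontal part
x=Qt.as_matrix()[:,0]; x=np.r_[x[:2],0];x/=np.linalg.norm(x)
Qe=R.from_matrix(np.c_[x,np.cross([0,0,-1],x),[0,0,-1]])
p1=p+[0,0,.22]
print(rows(p1,Q,pe,Qe,56)); print("lean",rows(pe,Qe,pe,Qt,6))
P=p1.copy();q=Q;rw=rows(p1,Q,pe,Qe,56)
for k in range(57):
    if k%8==0: print(P)
    P=P+q.apply(rw[:3]*.02);q=q*R.from_rotvec(rw[3:]*2*np.pi)
E
```

```text
grip tcp [0.4775 0.0537 0.0948] z [ 0.0896 -0.5665 -0.8192]
pre [0.4417 0.2803 0.4225]
[ 0.9563 -0.1294  0.0252 -0.     -0.     -0.005 ]
lean [ 0.      0.      0.      0.0065 -0.0148  0.0019]
[ 0.3032 -0.6581  0.4505]
[ 0.4234 -0.5618  0.4465]
[ 0.5161 -0.4388  0.4425]
[ 0.5755 -0.2967  0.4385]
[ 0.598  -0.1444  0.4345]
[0.5821 0.0088 0.4305]
[0.5289 0.1534 0.4265]
[0.4417 0.2803 0.4225]
```

>>> {"name": "apply_moves", "arguments": {"steps": [[0,0,-1,0,0,0,1],[0,0,-1,0,0,0,1],[0,0,-1,0,0,0,1],[0,0,-1,0,0,0,1],[0,0,-1,0,0,0,1],[0,0,-1,0,0,0,1],[0,0,-1,0,0,0,1],[0,0,-1,0,0,0,1],[0,0,-1,0,0,0,1],[0,0,-1,0,0,0,1],[0,0,-1,0,0,0,1]]}}

```text
t: 1.2
ee_pos: [0.3033, -0.6582, 0.4516]
tcp_rot: [-0.0, 0.977, 0.214, -0.0]
wrist_force: [-0.1, -0.2, 0.4]
gripper_width: 0.0853
grasp_force: 0.0
```

>>> {"name": "apply_moves", "arguments": {"steps": [[0.96,-0.13,0,0,0,-0.005,1],[0.96,-0.13,0,0,0,-0.005,1],[0.96,-0.13,0,0,0,-0.005,1],[0.96,-0.13,0,0,0,-0.005,1],[0.96,-0.13,0,0,0,-0.005,1],[0.96,-0.13,0,0,0,-0.005,1],[0.96,-0.13,0,0,0,-0.005,1],[0.96,-0.13,0,0,0,-0.005,1],[0.96,-0.13,0,0,0,-0.005,1],[0.96,-0.13,0,0,0,-0.005,1],[0.96,-0.13,0,0,0,-0.005,1],[0.96,-0.13,0,0,0,-0.005,1],[0.96,-0.13,0,0,0,-0.005,1],[0.96,-0.13,0,0,0,-0.005,1],[0.96,-0.13,0,0,0,-0.005,1],[0.96,-0.13,0,0,0,-0.005,1],[0.96,-0.13,0,0,0,-0.005,1],[0.96,-0.13,0,0,0,-0.005,1]]}}

```text
t: 3.0
ee_pos: [0.5355, -0.4023, 0.4513]
tcp_rot: [0.0, 0.878, 0.479, -0.0]
wrist_force: [0.1, -0.1, 0.5]
gripper_width: 0.0854
grasp_force: 0.0
```

>>> {"name": "apply_moves", "arguments": {"steps": [[0.96,-0.13,0,0,0,-0.005,1],[0.96,-0.13,0,0,0,-0.005,1],[0.96,-0.13,0,0,0,-0.005,1],[0.96,-0.13,0,0,0,-0.005,1],[0.96,-0.13,0,0,0,-0.005,1],[0.96,-0.13,0,0,0,-0.005,1],[0.96,-0.13,0,0,0,-0.005,1],[0.96,-0.13,0,0,0,-0.005,1],[0.96,-0.13,0,0,0,-0.005,1],[0.96,-0.13,0,0,0,-0.005,1],[0.96,-0.13,0,0,0,-0.005,1],[0.96,-0.13,0,0,0,-0.005,1],[0.96,-0.13,0,0,0,-0.005,1],[0.96,-0.13,0,0,0,-0.005,1],[0.96,-0.13,0,0,0,-0.005,1],[0.96,-0.13,0,0,0,-0.005,1],[0.96,-0.13,0,0,0,-0.005,1],[0.96,-0.13,0,0,0,-0.005,1]]}}

```text
t: 4.8
ee_pos: [0.5934, -0.063, 0.4513]
tcp_rot: [-0.0, 0.709, 0.705, -0.0]
wrist_force: [1.0, -0.0, 0.7]
gripper_width: 0.0852
grasp_force: 0.0
```

>>> {"name": "apply_moves", "arguments": {"steps": [[0.96,-0.13,0,0,0,-0.005,1],[0.96,-0.13,0,0,0,-0.005,1],[0.96,-0.13,0,0,0,-0.005,1],[0.96,-0.13,0,0,0,-0.005,1],[0.96,-0.13,0,0,0,-0.005,1],[0.96,-0.13,0,0,0,-0.005,1],[0.96,-0.13,0,0,0,-0.005,1],[0.96,-0.13,0,0,0,-0.005,1],[0.96,-0.13,0,0,0,-0.005,1],[0.96,-0.13,0,0,0,-0.005,1],[0.96,-0.13,0,0,0,-0.005,1],[0.96,-0.13,0,0,0,-0.005,1],[0.96,-0.13,0,0,0,-0.005,1],[0.96,-0.13,0,0,0,-0.005,1],[0.96,-0.13,0,0,0,-0.005,1],[0.96,-0.13,0,0,0,-0.005,1],[0.96,-0.13,0,0,0,-0.005,1],[0.96,-0.13,0,0,0,-0.005,1],[0.96,-0.13,0,0,0,-0.005,1],[0.96,-0.13,0,0,0,-0.005,1]]}}

```text
t: 6.8
ee_pos: [0.4354, 0.2838, 0.4513]
tcp_rot: [-0.0, 0.456, 0.89, -0.0]
wrist_force: [0.4, -0.2, -0.3]
gripper_width: 0.0852
grasp_force: 0.0
```

>>> {"name": "apply_moves", "arguments": {"steps": [[0,0,0,0.0065,-0.0148,0.0019,1],[0,0,0,0.0065,-0.0148,0.0019,1],[0,0,0,0.0065,-0.0148,0.0019,1],[0,0,0,0.0065,-0.0148,0.0019,1],[0,0,0,0.0065,-0.0148,0.0019,1],[0,0,0,0.0065,-0.0148,0.0019,1],[0,0,0,0,0,0,1]]}}

```text
t: 7.5
ee_pos: [0.4352, 0.2851, 0.4493]
tcp_rot: [0.189, 0.465, 0.833, -0.234]
wrist_force: [-0.1, 0.1, -0.1]
gripper_width: 0.0855
grasp_force: 0.0
```

```bash
python3 - <<'E'
from h import *
import cv2
p,Q,st=cur(); print(st["t"],p,st["joint_positions"])
for o in (.4,.3,.12): 
    pt,Qt=target(-.378,o); print(o,pt,Q.inv().apply(pt-p)/.02,(Q.inv()*Qt).as_rotvec()/6.283)
m=cams.camera_model("wrist"); im=cams.grab_frame("wrist")
g=target(-.378,depth=0)[0]; print("grip px",proj("wrist",g,m),"tip",proj("wrist",target(-.378,depth=0,rad=.218)[0],m),"axis",proj("wrist",AX,m))
np.save("m0.npy",m,allow_pickle=True)
cv2.imwrite("pics/w1.png",im)
E
```

```text
7.5 [0.4352 0.2851 0.4493] [-0.5094  0.3958 -0.6428  1.6233  0.5519  1.7409 -0.6829]
0.4 [0.4417 0.2803 0.4225] [0.391  0.4561 1.2655] [0.0011 0.0005 0.0025]
0.3 [0.4506 0.2236 0.3406] [0.4085 0.4231 6.2653] [0.0011 0.0005 0.0025]
0.12 [0.4668 0.1216 0.1931] [ 0.4401  0.3637 15.265 ] [0.0011 0.0005 0.0025]
grip px [265.6575 118.3229] tip [266.318   83.4972] axis [263.8503 213.6108]
```

View pics/w1.png

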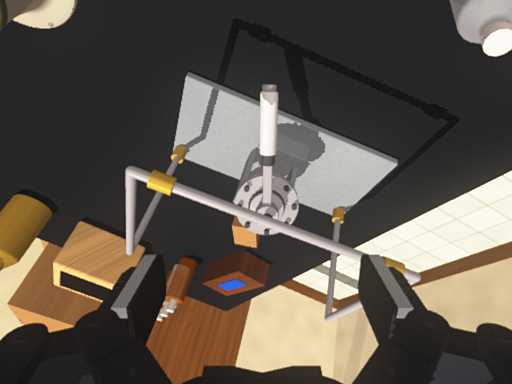

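The wrist view shows the handle from its tip (269,86) to the nut at about (266,213), within 3 px of the prediction. The pipe crosses below it in the picture, clear of the hand's line. I'm descending along the lean.

>>> {"name": "apply_moves", "arguments": {"steps": [[0.04,0.03,1,0.0001,0,0.0002,1],[0.04,0.03,1,0.0001,0,0.0002,1],[0.04,0.03,1,0.0001,0,0.0002,1],[0.04,0.03,1,0.0001,0,0.0002,1],[0.04,0.03,1,0.0001,0,0.0002,1],[0.04,0.03,1,0.0001,0,0.0002,1],[0.04,0.03,1,0.0001,0,0.0002,1],[0.04,0.03,1,0.0001,0,0.0002,1],[0.04,0.03,1,0.0001,0,0.0002,1],[0.04,0.03,1,0.0001,0,0.0002,1],[0,0,0,0,0,0,1]]}}

```text
t: 8.65
ee_pos: [0.4565, 0.1754, 0.2811]
tcp_rot: [0.188, 0.474, 0.827, -0.235]
wrist_force: [0.0, 0.1, -0.3]
gripper_width: 0.0854
grasp_force: 0.0
```

```bash
python3 - <<'E'
from h import *
import cv2
p,Q,st=cur(); print(st["t"],p,st["joint_positions"])
for o in (.12,.0): 
    pt,Qt=target(-.378,o); print(o,pt,Q.inv().apply(pt-p)/.02,(Q.inv()*Qt).as_rotvec()/6.283)
m=cams.camera_model("wrist"); im=cams.grab_frame("wrist")
g=target(-.378,depth=0)[0]; print("grip px",proj("wrist",g,m),"tip",proj("wrist",target(-.378,depth=0,rad=.218)[0],m),"axis",proj("wrist",AX,m))
cv2.imwrite("pics/w2.png",im)
E
```

```text
8.65 [0.4565 0.1754 0.2811] [-0.3789  0.4705 -0.5953  1.9661  0.6706  1.3589 -0.798 ]
0.12 [0.4668 0.1216 0.1931] [0.2315 0.1934 5.1709] [-0.0003 -0.     -0.0008]
0.0 [0.4775 0.0537 0.0948] [ 0.2314  0.2033 11.1709] [-0.0003 -0.     -0.0008]
grip px [265.2405 149.7415] tip [265.1503  96.8401] axis [265.4717 285.4539]
```

View pics/w2.png

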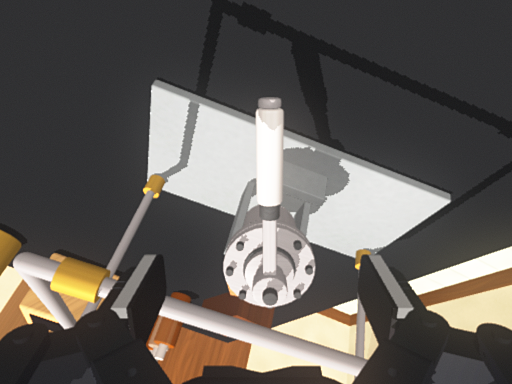

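Handle from (269,100) down to the nut at (269,290), centred between the open fingers, with the pipe clear below. Going down over the grip.

>>> {"name": "apply_moves", "arguments": {"steps": [[0.02,0.02,1,0,0,0,1],[0.02,0.02,1,0,0,0,1],[0.02,0.02,1,0,0,0,1],[0.02,0.02,1,0,0,0,1],[0.02,0.02,1,0,0,0,1],[0.02,0.02,1,0,0,0,1],[0.02,0.02,1,0,0,0,1],[0.02,0.02,1,0,0,0,1],[0.02,0.02,1,0,0,0,1],[0.02,0.02,0.7,0,0,0,1],[0,0,0.5,0,0,0,1],[0,0,0,0,0,0,1]]}}

```text
t: 9.9
ee_pos: [0.4768, 0.0663, 0.1116]
tcp_rot: [0.189, 0.474, 0.828, -0.235]
wrist_force: [-0.3, -0.7, 0.5]
gripper_width: 0.0852
grasp_force: 0.0
```

>>> {"name": "apply_moves", "arguments": {"steps": [[0,0,0,0,0,0,0.6],[0,0,0,0,0,0,0.6],[0,0,0,0,0,0,0.6],[0,0,0,0,0,0,0.6]], "grip_force": 20}}

```text
t: 10.3
ee_pos: [0.4769, 0.0671, 0.1122]
tcp_rot: [0.189, 0.473, 0.828, -0.234]
wrist_force: [-0.8, 0.4, 0.6]
gripper_width: 0.0516
grasp_force: 0.0
```

```bash
python3 - <<'E'
from h import *
import cv2
p,Q,st=cur(); print(st["t"],p,st["joint_positions"],st["wrist_force"])
for th in (-.378,): 
    pt,Qt=target(th); print(th,pt,Q.inv().apply(pt-p)/.02,(Q.inv()*Qt).as_rotvec()/6.283)
    print("t",Qt.as_matrix()[:,1])
for th in(0.1,.3):print(th,rows(*target(-.378),*target(th),12))
cv2.imwrite("pics/w3.png",cams.grab_frame("wrist"))
E
```

```text
10.3 [0.4769 0.0671 0.1122] [-0.2948  0.6757 -0.4779  2.1963  0.9832  1.0289 -1.0305] [-0.7896  0.4108  0.56  ]
-0.378 [0.4775 0.0537 0.0948] [-0.0181 -0.088   1.0919] [ 0.0003  0.0002 -0.0005]
t [ 0.8708  0.4438 -0.2117]
0.1 [-0.0065  0.3285  0.     -0.      0.      0.0063]
0.3 [-0.0132  0.4659  0.     -0.      0.      0.009 ]
```

View pics/w3.png

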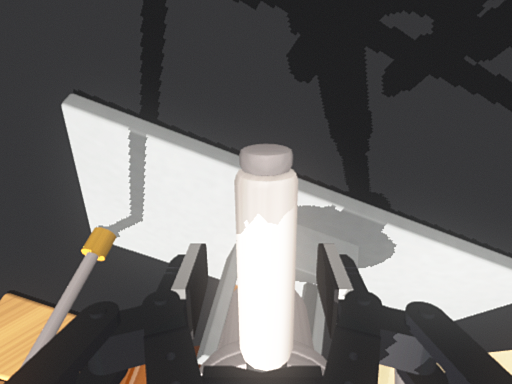

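The handle sits between the fingers (pads at columns 200 and 325, handle centre 267), but the hand is still 22 mm too high. I'm lowering it, then swinging.

>>> {"name": "apply_moves", "arguments": {"steps": [[0,0,0.6,0,0,0,0.6],[0,0,0.5,0,0,0,0.6],[0,0,0,0,0,0,0.6]]}}

```text
t: 10.65
ee_pos: [0.4782, 0.0526, 0.0926]
tcp_rot: [0.188, 0.473, 0.828, -0.236]
wrist_force: [-0.3, 0.0, 0.4]
gripper_width: 0.0514
grasp_force: 0.0
```

>>> {"name": "apply_moves", "arguments": {"steps": [[-0.007,0.33,0,0,0,0.0063,0.6],[-0.007,0.33,0,0,0,0.0063,0.6],[-0.007,0.33,0,0,0,0.0063,0.6],[-0.007,0.33,0,0,0,0.0063,0.6],[-0.007,0.33,0,0,0,0.0063,0.6],[-0.007,0.33,0,0,0,0.0063,0.6]]}}

```text
t: 11.25
ee_pos: [0.5154, 0.0687, 0.0879]
tcp_rot: [0.215, 0.569, 0.765, -0.21]
wrist_force: [-4.0, 0.6, -1.4]
gripper_width: 0.0514
grasp_force: 1.7
```

```bash
cat > st.py <<'E'
from h import *
p,Q,st=cur(); d=p-AX; print("t",st["t"],"tool angle",np.arctan2(d@ys,-d@XA),"rad",np.hypot(d@ys,d@XA),"depth",d@N,"F tool",Q.inv().apply(st["wrist_force"]),"q",st["joint_positions"])
th=np.arctan2(d@ys,-d@XA); print("ori err",(Q.inv()*target(th)[1]).as_rotvec()/6.283)
E
python3 st.py
```

```text
t 11.25 tool angle -0.12729107361137626 rad 0.16598870732715956 depth -0.021502644721699105 F tool [ 2.3497 -3.5754  0.4617] q [-0.3058  0.7288 -0.4113  2.1287  1.0062  1.0051 -1.2289]
ori err [0.0002 0.0001 0.0011]
```

>>> {"name": "apply_moves", "arguments": {"steps": [[-0.007,0.33,0,0,0,0.0065,0.6],[-0.007,0.33,0,0,0,0.0065,0.6],[-0.007,0.33,0,0,0,0.0065,0.6],[-0.007,0.33,0,0,0,0.0065,0.6],[-0.007,0.33,0,0,0,0.0065,0.6],[-0.007,0.33,0,0,0,0.0065,0.6]]}}

```text
t: 11.85
ee_pos: [0.5547, 0.0751, 0.0879]
tcp_rot: [0.24, 0.659, 0.69, -0.182]
wrist_force: [-5.2, 2.2, -1.4]
gripper_width: 0.051
grasp_force: 1.9
```

```bash
python3 st.py
```

```text
t 11.85 tool angle 0.11307212679211855 rad 0.16590210820219528 depth -0.02148241175771627 F tool [ 2.6809 -5.1366 -0.5473] q [-0.3158  0.7445 -0.3611  2.0439  0.9789  1.011  -1.3833]
ori err [0.0002 0.     0.0003]
```

>>> {"name": "apply_moves", "arguments": {"steps": [[-0.007,0.33,0,0,0,0.0064,0.6],[-0.007,0.33,0,0,0,0.0064,0.6],[0,0,0,0,0,0,0.6]]}}

```text
t: 12.15
ee_pos: [0.5686, 0.0753, 0.0893]
tcp_rot: [0.247, 0.686, 0.663, -0.172]
wrist_force: [-0.2, -0.4, -0.9]
gripper_width: 0.051
grasp_force: 0.0
```

>>> {"name": "apply_moves", "arguments": {"steps": [[-0.007,0.33,0,0,0,0.0064,0.6],[-0.007,0.33,0,0,0,0.0064,0.6],[0,0,0,0,0,0,0.6]]}}

```text
t: 12.45
ee_pos: [0.5815, 0.0748, 0.091]
tcp_rot: [0.254, 0.712, 0.635, -0.162]
wrist_force: [-0.2, 0.5, -0.5]
gripper_width: 0.0512
grasp_force: 0.1
```

```bash
python3 st.py
```

```text
t 12.45 tool angle 0.27610961973932785 rad 0.16563060093014598 depth -0.021473193658978637 F tool [ 0.6243 -0.2693  0.088 ] q [-0.3173  0.7509 -0.3275  1.989   0.9597  1.0149 -1.4781]
ori err [0.0004 0.     0.0007]
```

>>> {"name": "apply_moves", "arguments": {"steps": [[-0.007,0.33,0,0,0,0.0066,0.6],[-0.007,0.33,0,0,0,0.0066,0.6],[0,0,0,0,0,0,0.6]]}}

```text
t: 12.75
ee_pos: [0.5945, 0.0736, 0.0934]
tcp_rot: [0.26, 0.737, 0.605, -0.151]
wrist_force: [-0.3, 0.5, -1.0]
gripper_width: 0.0514
grasp_force: 0.1
```

>>> {"name": "apply_moves", "arguments": {"steps": [[-0.007,0.33,0,0,0,0.0064,0.6],[-0.007,0.33,0,0,0,0.0064,0.6],[0,0,0,0,0,0,0.6]]}}

```text
t: 13.05
ee_pos: [0.6063, 0.0715, 0.0959]
tcp_rot: [0.266, 0.761, 0.574, -0.141]
wrist_force: [-3.8, 1.6, -0.5]
gripper_width: 0.0517
grasp_force: 1.7
```

```bash
python3 st.py
```

```text
t 13.05 tool angle 0.4297213717506768 rad 0.16572925309191022 depth -0.021590508400047323 F tool [ 0.3482 -4.0778 -0.8653] q [-0.3165  0.7546 -0.2941  1.9382  0.9374  1.0176 -1.5744]
ori err [ 0.0001  0.     -0.0009]
```

>>> {"name": "apply_moves", "arguments": {"steps": [[-0.007,0.33,0,0,0,0.0062,0.6],[0,0,0,0,0,0,0.6]]}}

```text
t: 13.25
ee_pos: [0.611, 0.0703, 0.097]
tcp_rot: [0.268, 0.772, 0.56, -0.137]
wrist_force: [-8.0, 2.5, -1.8]
gripper_width: 0.0512
grasp_force: 4.1
```

```bash
python3 st.py
```

```text
t 13.25 tool angle 0.45997302039361865 rad 0.16567413160567634 depth -0.021754687269437762 F tool [ 0.1779 -8.5223 -0.6789] q [-0.3159  0.7553 -0.2869  1.9275  0.9306  1.0185 -1.5962]
ori err [-0.0002  0.0001 -0.0021]
```

>>> {"name": "apply_moves", "arguments": {"steps": [[-0.007,0.33,0,0,0,0.0062,0.6],[0,0,0,0,0,0,0.6]]}}

```text
t: 13.45
ee_pos: [0.6161, 0.0689, 0.0984]
tcp_rot: [0.27, 0.783, 0.545, -0.132]
wrist_force: [-13.9, 3.5, -2.7]
gripper_width: 0.0509
grasp_force: 7.1
```

```bash
python3 st.py
```

```text
t 13.45 tool angle 0.4932083477620909 rad 0.16563991915036708 depth -0.021832835201995388 F tool [ -1.0644 -14.5498  -1.0131] q [-0.3151  0.7558 -0.2794  1.9164  0.9243  1.0192 -1.6181]
ori err [-0.0004  0.0001 -0.0029]
```

>>> {"name": "apply_moves", "arguments": {"steps": [[-0.007,0.33,0,0,0,0.0056,0.6],[-0.007,0.33,0,0,0,0.0056,0.6],[0,0,0,0,0,0,0.6]]}}

```text
t: 13.75
ee_pos: [0.6282, 0.0658, 0.1021]
tcp_rot: [0.274, 0.802, 0.517, -0.122]
wrist_force: [-13.2, 4.9, -3.4]
gripper_width: 0.0512
grasp_force: 7.2
```

```bash
python3 st.py
```

```text
t 13.75 tool angle 0.5714092807409945 rad 0.16613602889892476 depth -0.021639112114674796 F tool [ -0.3846 -14.486   -1.1584] q [-0.312   0.7561 -0.2652  1.8927  0.9143  1.0208 -1.6549]
ori err [-0.0005 -0.     -0.0015]
```

>>> {"name": "apply_moves", "arguments": {"steps": [[-0.007,0.33,0,0,0,0.0062,0.6],[-0.007,0.33,0,0,0,0.0062,0.6],[0,0,0,0,0,0,0.6],[0,0,0,0,0,0,0.6],[0,0,0,0,0,0,0.6]]}}

```text
t: 14.25
ee_pos: [0.6392, 0.0619, 0.1063]
tcp_rot: [0.278, 0.821, 0.486, -0.112]
wrist_force: [-13.0, 6.2, -5.0]
gripper_width: 0.0515
grasp_force: 7.4
```

```bash
python3 st.py
```

```text
t 14.25 tool angle 0.6461140304503159 rad 0.1662986955591222 depth -0.02143528224924183 F tool [  0.3426 -15.2768  -0.5501] q [-0.3095  0.7554 -0.2499  1.8711  0.9039  1.0217 -1.6981]
ori err [-0.0005 -0.0001 -0.0017]
```

The force has plateaued at 14.5–15 N over about 0.15 rad, so the wrench has given. I'm easing back now.

>>> {"name": "apply_moves", "arguments": {"steps": [[0.007,-0.33,0,0,0,-0.0062,0.6],[0.007,-0.33,0,0,0,-0.0062,0.6],[0.007,-0.33,0,0,0,-0.0062,0.6],[0.007,-0.33,0,0,0,-0.0062,0.6],[0.007,-0.33,0,0,0,-0.0062,0.6],[0.007,-0.33,0,0,0,-0.0062,0.6],[0,-0.2,0,0,0,-0.004,0.6],[0,0,0,0,0,0,0.6],[0,0,0,0,0,0,0.6],[0,0,0,0,0,0,0.6]]}}

```text
t: 15.25
ee_pos: [0.6035, 0.0733, 0.0946]
tcp_rot: [0.264, 0.751, 0.587, -0.145]
wrist_force: [-0.0, -0.6, -0.3]
gripper_width: 0.0514
grasp_force: 0.0
```

```bash
python3 st.py; python3 -c "
from h import *
import cv2
cv2.imwrite('pics/w4.png',cams.grab_frame('wrist'))"
```

```text
t 15.25 tool angle 0.41035304278151874 rad 0.1670638305837256 depth -0.021349751714055995 F tool [-0.3348  0.0266  0.5899] q [-0.3169  0.7558 -0.301   1.9435  0.9423  1.0188 -1.5516]
ori err [ 0.0003 -0.      0.0015]
```

View pics/w4.png

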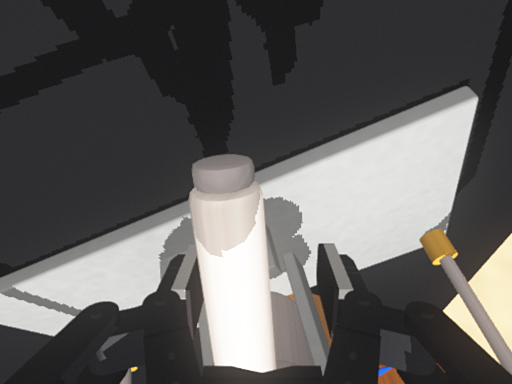

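The handle (tip at (223,170)) is sprung back and just off the left, pushing, finger. I'll centre, open and withdraw along the lean.

>>> {"name": "apply_moves", "arguments": {"steps": [[0,-0.2,0,0,0,-0.003,0.6],[0,-0.2,0,0,0,-0.003,0.6],[0,0,0,0,0,0,1],[0,0,0,0,0,0,1],[0,0,0,0,0,0,1],[0,0,-0.5,0,0,0,1],[0,0,-1,0,0,0,1],[0,0,-1,0,0,0,1],[0,0,-1,0,0,0,1],[0,0,-1,0,0,0,1],[0,0,-1,0,0,0,1],[0,0,-1,0,0,0,1],[0,0,-1,0,0,0,1],[0,0,-1,0,0,0,1],[0,0,-1,0,0,0,1],[0,0,-1,0,0,0,1],[0,0,0,0,0,0,1],[0,0,0,0,0,0,1]]}}

```text
t: 17.1
ee_pos: [0.5757, 0.1943, 0.2654]
tcp_rot: [0.261, 0.739, 0.602, -0.15]
wrist_force: [1.1, -1.1, -1.4]
gripper_width: 0.0856
grasp_force: 0.0
```

```bash
python3 st.py; python3 -c "
from h import *
import cv2
m=cams.camera_model('wrist')
cv2.imwrite('pics/w5.png',cams.grab_frame('wrist'))
for a in(.28,.34,.40): print(a,proj('wrist',target(a,depth=0,rad=.218)[0],m),proj('wrist',AX,m))"
```

```text
t 17.1 tool angle 0.35452478449917685 rad 0.1671475426586904 depth 0.1895541653225328 F tool [0.0733 0.988  1.8947] q [-0.4318  0.5798 -0.4027  1.753   0.707   1.3525 -1.3612]
ori err [ 0.0004 -0.0002 -0.0011]
0.28 [242.9807 106.7955] [261.6154 297.7253]
0.34 [256.6613 106.0693] [261.6154 297.7253]
0.4 [270.3681 106.1836] [261.6154 297.7253]
```

View pics/w5.png

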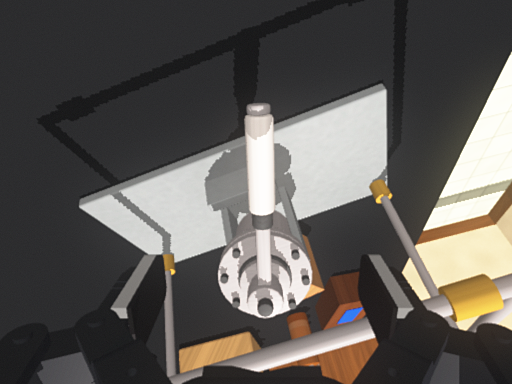

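The handle is straight, with its tip at (259,108) and the nut at (264,300). That puts it at about 0.34 rad, where it bottomed, and the hand is clear of everything.

```bash
python3 -c "
from workcell import order
print(order.finish_job())"
```

```text
the job is handed in; nothing more can be done
None
```

The job is handed in, with no verdict returned: the wrench gave at about 14.5 N with the nut bottomed, bent roughly 0.15 rad (estimated from the hand's travel), sprang back straight, and was let go with the nut at about 0.34 rad.

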